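# Stroke the vacuum pump and crack its bleed screw

### The arm

A 7-joint arm with a two-finger parallel gripper is mounted at the origin on the work surface. World frame = base frame: x ahead of the robot, y to its left, z up, the work surface at z = 0. Lengths are in m, angles in rad, forces in N, time in s.
With the tool pointing down it reaches from about 0.4 to 0.75 m from the base axis. Payload 19.5 kg.
Tool frame: the origin (TCP) lies midway between the tips of the shut fingers; the grasp point (between the pads) lies 19 mm behind it; z points along the fingers, y is the direction in which the jaws open and shut (so a half turn about z gives the same grasp; the last joint's range is limited). The gripper opens to 85 mm and grips with 20 to 120 N. Pads are 22 mm wide; open, the fingers measure 114 mm over their backs; the gripper's body (76 mm by 85 mm) begins 54 mm behind the grasp point. The pads swing forward as they close: fully open they stand 13 mm farther back than shut.
Start: joints at [1.301, 0.707, -0.028, 1.485, 0.022, 0.951, -0.075], TCP at [0.13, -0.56, 0.231] pointing down, gripper open.
Joint ranges: [-2.71, 2.71], [-0.32, 2.16], [-1.57, 1.52], [0, 2.45], [-1.46, 4.6], [0, 2.02], [-2.83, 2.83]. Speed limits (rad/s): [1.89, 1.89, 2.57, 2.57, 3.01, 3.01, 3.01].

### API

Orientations are given as a unit quaternion [x, y, z, w].
In Python, from cell import r gives the robot as it stands. The module is installed in compiled form; this text tells all that it offers. Calls block until the motion is done:
- r.move_pose(position, orientation): joint-space move of the TCP to a pose.
- r.servo_line(position, rotation=None, velocity=0.15): straight line of the TCP; rotation=None keeps the orientation; velocity is the mean speed in m/s.
- r.movej(angles): joint-space move.
- r.grip(opening, grasp_force=None): opening from 0.0 (shut) to 1.0 (fully open); grasp_force is the grip in N (None keeps the last); returns when the fingers have stopped.
- r.wait(seconds).
- r.ik(position, orientation): joint angles nearest the present ones, or None.
- r.sense(): the state.
- r.read_camera(name): name is "side" or "top" or "wrist"; returns a dict with "frame" (480x640x3 uint8, red, green, blue), "vfov" (degrees; the focal length in pixels is half the picture's height over the tangent of half this angle, whatever the lens; pixels are square), "cx", "cy" (the principal point, pixels), "k1" (the pictures are not rectified: a ray, as slopes to the right and down, at radius r is drawn at 1 + k1 r^2 times it, then the intrinsics apply), "camera_from_world" (4x4, takes a point from world to camera coordinates). Camera axes: x right, y down, z forward; pixel columns grow to the right and rows downward; lengths in m; the calibration is good to about 2 mm. A picture is of the moment at which its call begins. There is no depth.
A pose or a line that the arm cannot do raises r.Unreachable and nothing moves.
- r.sign_off(): hands the job in, once; it reports no verdict.
Trained networks look in the newest picture that a camera, given by its name, has taken for a name from the list of things; names that differ only in an ending like _2 or _b are one class to them, and where a whole thing is asked for, a point or a joint stands for the part that bears it (a point fixed in the world has none). Each returns a list of dicts, best first, with "conf" (0 to 1); they miss things now and then, are a little off and sometimes report something else, mostly with a low value. They report only what shows in the picture. A call takes as long as a camera call.
- r.recognise(camera, name): "position" ([column, row] as shares, 0 to 1, of the picture: columns of its width, rows of its height, amid what is visible of it).
- r.pinpoint(camera, name): "position" ([column, row] as shares, 0 to 1, of the picture: columns of its width, rows of its height: a listed point, or the origin of a listed thing).
The state is a dict: "t": time; "joints": joint angles; "dq": joint speeds; "effort": joint torques, N m; "ee_pos": TCP position; "tool_rot": TCP orientation; "wrist_force": force on the tool from outside, world axes, zero at the start; "moment": the same for the moment, N m; "width": opening from 0.0 (shut) to 1.0 (fully open).
Only numpy, scipy, OpenCV 4.12 (cv2) and the standard library are available. Lean on these libraries where they do the work, as an engineer would, in place of code of your own. Each camera call takes 0.05 s, during which the arm holds its last target. There are 200 camera calls.

### The job

First clear the hand vacuum pump: pull its red sprung lever all the way down, then ease it slowly back up to its rest without letting it spring back. Then turn the wing thumbscrew of the bleed valve clockwise until it seats, back it off a quarter turn, and finish still holding the wing in the gripper, motionless. Leave everything else on the bench where it stands.

Things in the scene. Friction and masses are not known exactly. Their poses are not given: they have to be found in the camera images.
- pump: hand vacuum pump, fixed. Origin on the bench; x across it, y along it, z up; stands turned up to 0.55 rad from y = robot's left. Grey plate x -60..60, y -200..140, 12 mm thick. On x = 0: green lever bracket (y -32, 140 high), aluminium barrel (y 30, 60 wide, 100 high), 50 mm square brass valve block (y -150, top 65 above the bench). Gauge at (36, -85), 46 high.
- lever (a joint): sprung pump lever, hinged about the pump's x axis at lever_pivot, pointing along the pump's +y. 0 = at rest, raised 0.5 rad above level; grows as it is pulled down; 0.6 = bottom of the stroke (hard stop), 0.1 rad below level. Spring and damper need about 2 N at the grip at the top and 8 N at the bottom; let go when down, it flies back up.
- lever_pivot (a point): the lever's hinge axis: pump (0, -20, 125) mm; does not move
- lever_grip (a point): middle of the lever's red round grip, 22 mm thick, 95 mm long, lying along the lever, 170 mm from lever_pivot. 206 mm above the bench at rest, 108 mm at the bottom. Can be pinched from above across its thickness (fingers closing along the pump's x) or pressed from above; over 40 mm free on both sides.
- bleed_screw (a joint): bleed thumbscrew on the brass block, upright axis; grows as it is turned clockwise seen from above (closing). Starts between 0.9 and 1.9; at 2.4 it seats against a hard stop; 0 is fully open. Turns stiffly (about 0.06 N m), stays where it is left, does not rise or sink.
- wing_grip (a point): where to pinch the thumbscrew: on its axis, 100 mm above the bench, at pump (0, -150). The steel wing is an upright flat bar 44 mm long (the point's x), 12 thick (its y), 38 tall, reaching from 75 to 113 mm above the bench, with a red mark on top at its +x end. Below it a round collar 28 across, 8 high. x and y turn with the screw.
- flask: clear conical glass flask, 82 wide at the base and 132 tall, standing on the robot's side of the pump; loose, not to be moved; origin at the centre of its underside; sizes in mm
- stopper: red-brown tapered stopper, 36 wide and 28 tall, beside the pump on the side away from the robot; loose, not to be moved; origin at the centre of its underside; sizes in mm
- cork_ring: cork flask ring, 84 wide and 22 tall, beside the pump on the side away from the robot; loose, not to be moved; origin at the centre of its underside; sizes in mm
- beaker: open glass beaker, 72 wide and 90 tall, off to one side; loose, not to be moved; origin at the centre of its underside; sizes in mm
- wash_bottle: white plastic bottle with a blue cap, 64 wide and 150 tall, off to one side; loose, not to be moved; origin at the centre of its underside; sizes in mm
- reagent_jar: amber glass jar with a black cap, 68 wide and 90 tall, off to one side; loose, not to be moved; origin at the centre of its underside; sizes in mm
- dish: white ceramic dish, 90 wide and 30 tall, off to one side; loose, not to be moved; origin at the centre of its underside; sizes in mm

How it is judged:
On the way, in this order (a step that is already met when the one before it is completed fails the run):
1. the lever is pulled down through its full stroke (value of joint lever above 0.54 rad), for 0.1 s.
2. the lever is back up at its rest (value of joint lever below 0.06 rad), for 0.2 s.
3. the thumbscrew is seated (value of joint bleed_screw above 2.34 rad), for 0.1 s.
At the end, for the whole second after the job is handed in: The thumbscrew stands a quarter turn (1.57 rad, within 0.2 rad) back from its seat, not turning (under 0.1 rad/s), with the fingers gripping its wing with more than 5 N; the lever is up at its rest (within 0.06 rad); no loose thing has moved 40 mm or more (value of joint bleed_screw between 0.63 and 1.03 rad and velocity of joint bleed_screw between -0.1 and 0.1 rad/s and contact force between the fingers and bleed_screw above 5 N and value of joint lever below 0.06 rad and distance of each of flask, stopper, cork_ring, beaker, wash_bottle, reagent_jar, dish from where it was at the start of the episode below 0.04 m); the arm keeps its last pose, push and grip.
It fails at once if the lever springs back (rises faster than 1 rad/s) (velocity of joint lever below -1 rad/s).
It fails at once if a loose thing on the bench is shifted by more than 40 mm or knocked over (distance of any of flask, stopper, cork_ring, beaker, wash_bottle, reagent_jar, dish from where it was at the start of the episode above 0.04 m or angle between any of flask, stopper, cork_ring, beaker, wash_bottle, reagent_jar, dish's own z axis and vertical above 0.5 rad).
It also fails if it takes over 59 s, if anything falls off the work surface, if the arm or the gripper's body presses on something with over 40 N, if the wrist force passes 120 N, or if a joint passes its speed limit or range.

## Working session

There is one attempt and no reset: what is moved stays moved. The work goes in short steps, each a Python script; the robot and the scene stay as the last script left them, time stands still between calls to the robot, and variables do not carry over. Pictures are saved under pics/ and viewed, about 8 in all and at most 12, crops included, and the job is handed in when it is done.

```bash
mkdir -p pics
cat > h.py <<'E'
import numpy as np, cv2
from cell import r
def cam(n):
    c=r.read_camera(n); f=240/np.tan(np.radians(c["vfov"]/2)); c["f"]=f; return c
def ray(c,u,v):
    x=(u-c["cx"])/c["f"]; y=(v-c["cy"])/c["f"]
    a,b=x,y
    for _ in range(30):
        s=1+c["k1"]*(a*a+b*b); a,b=x/s,y/s
    M=np.array(c["camera_from_world"]); R=M[:3,:3]; o=-R.T@M[:3,3]; d=R.T@np.array([a,b,1]); return o,d/np.linalg.norm(d)
def atz(c,u,v,z):
    o,d=ray(c,u,v); return o+d*(z-o[2])/d[2]
def proj(c,p):
    M=np.array(c["camera_from_world"]); q=M[:3,:3]@np.array(p)+M[:3,3]; a=q[:2]/q[2]; a=a*(1+c["k1"]*(a@a)); return a*c["f"]+[c["cx"],c["cy"]]
def save(c,n): cv2.imwrite("pics/"+n,cv2.cvtColor(c["frame"],cv2.COLOR_RGB2BGR))
E
python3 - <<'E'
from h import *
np.set_printoptions(precision=4,suppress=True)
for n in("top","side"):
    c=cam(n); save(c,n+"0.png"); print(n,c["f"],c["k1"],ray(c,320,240))
    for k in("pump","lever_grip","lever_pivot","wing_grip","flask","stopper","cork_ring","beaker","wash_bottle","reagent_jar","dish"):
        for d in r.pinpoint(n,k)[:2]:
            u,v=d["position"][0]*640,d["position"][1]*480
            z={"lever_grip":.206,"lever_pivot":.125,"wing_grip":.1}.get(k,0)
            print(k,round(d["conf"],2),round(u),round(v),atz(c,u,v,z))
print(r.sense())
E
```

```text
top 441.2646943080094 -0.04783868938355989 (array([ 0.5239, -0.0107,  1.0924]), array([ 0.0528,  0.0478, -0.9975]))
pump 0.66 353 253 [ 0.5485 -0.0393  0.    ]
lever_grip 0.93 303 279 [0.4922 0.0648 0.206 ]
lever_grip 0.39 356 251 [ 0.5481 -0.0407  0.206 ]
lever_pivot 0.6 365 248 [ 0.558  -0.0633  0.125 ]
lever_pivot 0.15 367 307 [ 0.4285 -0.0663  0.125 ]
wing_grip 0.6 417 219 [ 0.6227 -0.1803  0.1   ]
flask 0.75 369 309 [ 0.4128 -0.0786  0.    ]
stopper 0.58 324 220 [0.6318 0.0319 0.    ]
cork_ring 0.68 351 187 [ 0.7145 -0.0366  0.    ]
cork_ring 0.18 323 222 [0.6277 0.0343 0.    ]
beaker 0.94 505 287 [ 0.4662 -0.4117  0.    ]
wash_bottle 0.71 518 217 [ 0.6377 -0.4476  0.    ]
reagent_jar 0.88 165 297 [0.4394 0.4305 0.    ]
dish 0.83 165 234 [0.598  0.4357 0.    ]
dish 0.22 169 294 [0.4465 0.4202 0.    ]
side 453.15984771098573 0.030949181449934977 (array([0.2256, 0.7485, 0.6771]), array([ 0.3841, -0.7356, -0.558 ]))
pump 0.63 351 276 [ 0.5553 -0.0391  0.    ]
lever_grip 0.82 362 230 [0.4943 0.0598 0.206 ]
lever_pivot 0.56 352 227 [ 0.5642 -0.0581  0.125 ]
wing_grip 0.47 353 208 [ 0
[... 234 characters left out ...]
8 -0.4248  0.    ]
beaker 0.19 352 228 [ 0.6381 -0.2352  0.    ]
wash_bottle 0.79 380 198 [ 0.6317 -0.4357  0.    ]
reagent_jar 0.56 291 462 [ 0.4504  0.4204 -0.    ]
dish 0.75 206 430 [0.603  0.4356 0.    ]
{'t': 1.2, 'joints': array([ 1.3013,  0.7065, -0.0276,  1.4846,  0.022 ,  0.9509, -0.0755]), 'dq': array([ 0.0006,  0.    , -0.001 ,  0.0012, -0.0005, -0.0014, -0.0014]), 'effort': array([ -0.0008, -88.3013,   1.2345, -23.6384,   0.0172,   0.0016,
        -0.0001]), 'ee_pos': array([ 0.1299, -0.5601,  0.2313]), 'tool_rot': array([ 0.9935,  0.1136,  0.    , -0.0001]), 'wrist_force': array([-0.9024,  0.5811,  0.5361]), 'moment': array([0.0003, 0.0524, 0.0019]), 'width': 0.9988767566871463}
```

Run:
```python
import cv2
a=cv2.imread("pics/top0.png")[170:330,270:470]; cv2.imwrite("pics/top0c.png",cv2.resize(a,(750,600),interpolation=cv2.INTER_CUBIC))
```

```text
(no output)
```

View pics/top0c.png

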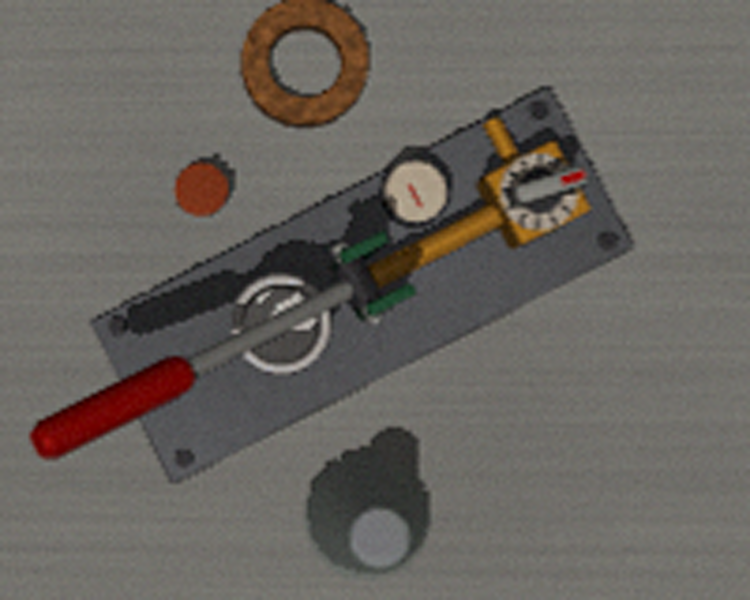

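View pics/side0.png

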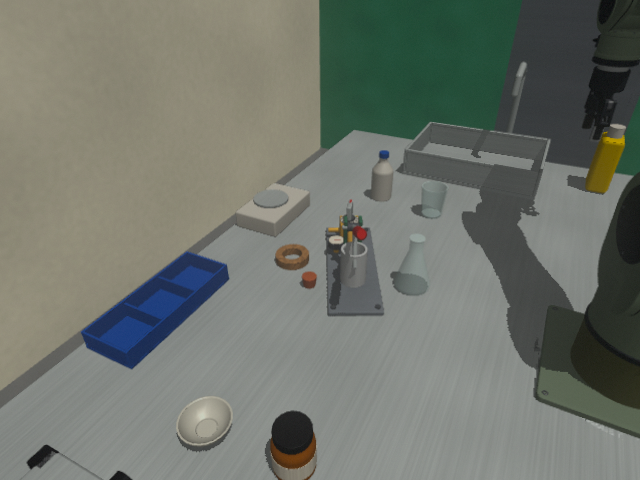

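Run:
```python
from h import *
np.set_printoptions(precision=4,suppress=True)
c=cam("top")
P=lambda x,y,z:atz(c,270+(x+.5)/3.75-.5,170+(y+.5)/3.75-.5,z)
w=np.array([P(93,320,.012),P(550,87,.012),P(633,243,.012),P(175,482,.012)])[:,:2]
m=np.array([[.06,.14],[.06,-.2],[-.06,-.2],[-.06,.14]])
a,b=m-m.mean(0),w-w.mean(0)
th=np.arctan2((a[:,0]*b[:,1]-a[:,1]*b[:,0]).sum(),(a*b).sum())
R=np.array([[np.cos(th),-np.sin(th)],[np.sin(th),np.cos(th)]]); o=w.mean(0)-R@m.mean(0)
print("yaw",th,"o",o,"res",w-(m@R.T+o))
for n,p in(("grip",[0,.1292]),("piv",[0,-.02]),("wing",[0,-.15])): print(n,R@p+o)
e1,e2=P(585,177,.113),P(512,195,.113); d=(e1-e2)[:2]; print("wing len",np.linalg.norm(d),"mid",(e1+e2)/2,"ang pump",np.arctan2(d[1],d[0])-th)
# candidate orientations / ik
from scipy.spatial.transform import Rotation as Ro
def q(jaw): # tool z down, jaw y axis at yaw `jaw`
    y=np.array([np.cos(jaw),np.sin(jaw),0]); z=np.array([0,0,-1.]); return Ro.from_matrix(np.c_[np.cross(y,z),y,z]).as_quat()
for k in(0,np.pi):
    g=R@[0,.1292]+o; print("lev",r.ik([*g,.187],q(th+k)))
    g=R@[0,-.15]+o
    for s in(-.83,-1.8,-2.4): print("wing",s,r.ik([*g,.081],q(th+s+np.pi/2+k)))
```

```text
yaw 0.4762618459142289 o [ 0.555  -0.0458] res [[ 0.0002 -0.0023]
 [-0.003   0.0006]
 [ 0.0012  0.0029]
 [ 0.0016 -0.0013]]
grip [0.4957 0.069 ]
piv [ 0.5641 -0.0635]
wing [ 0.6237 -0.1791]
wing len 0.04447574099716128 mid [ 0.6218 -0.1765  0.113 ] ang pump -1.805479446457845
lev [ 0.0107  0.6794 -0.3804  1.8061  0.3597  0.7247 -0.089 ]
wing -0.83 [ 0.4473  1.0422 -0.5104  1.326   0.5606  0.9163  1.0241]
wing -1.8 [ 0.3593  1.0154 -0.2978  1.3297  0.3394  0.8462  0.216 ]
wing -2.4 [ 0.2955  1.0065 -0.1496  1.3323  0.1739  0.8155 -0.2578]
lev [-0.5094  0.7346  0.5766  1.8224 -0.5631  0.754  -2.2937]
wing -0.83 [ 0.1217  1.0234  0.2536  1.3394 -0.2985  0.816  -1.461 ]
wing -1.8 [ 0.0056  1.0739  0.5466  1.344  -0.6249  0.8962 -2.1833]
wing -2.4 [-0.0526  1.1174  0.7138  1.3463 -0.7941  0.9704 -2.6628]
```

```bash
cat >> h.py <<'E'
from scipy.spatial.transform import Rotation as Ro
TH=.4763; O=np.array([.555,-.0458]); R2=np.array([[np.cos(TH),-np.sin(TH)],[np.sin(TH),np.cos(TH)]])
def W(x,y,z): return np.array([*(R2@[x,y]+O),z])
def q(jaw):
    y=np.array([np.cos(jaw),np.sin(jaw),0]); z=np.array([0,0,-1.]); return Ro.from_matrix(np.c_[np.cross(y,z),y,z]).as_quat()
def lev(s): return W(0,-.02+.17*np.cos(.5-s),.125+.17*np.sin(.5-s))
np.set_printoptions(precision=4,suppress=True)
E
python3 - <<'E'
from h import *
s=r.sense(); r.servo_line(s["ee_pos"]+[0,0,.12],velocity=.2)
r.move_pose(lev(0)+[0,0,.10],q(TH)); r.grip(.75,40)
c=cam("wrist"); save(c,"w1.png")
for k,z in(("lever_grip",.206),("wing_grip",.1),("lever_pivot",.125)):
    for d in r.pinpoint("wrist",k)[:1]:
        u,v=d["position"][0]*640,d["position"][1]*480; p=atz(c,u,v,z); print(k,d["conf"],u,v,p,R2.T@(p[:2]-O))
print(r.sense()["t"],r.sense()["ee_pos"],lev(0), proj(c,lev(0)))
E
```

```text
lever_grip 0.87 327.48800000000006 240.576 [0.499 0.072 0.206] [0.0042 0.1304]
wing_grip 0.7 323.96799999999996 419.904 [ 0.6216 -0.1695  0.1   ] [ 0.0025 -0.1405]
lever_pivot 0.74 321.472 346.32 [ 0.5609 -0.0583  0.125 ] [-0.0005 -0.0138]
5.1333 [0.4958 0.069  0.3065] [0.4958 0.069  0.2065] [321.6738 242.3909]
```

View pics/w1.png

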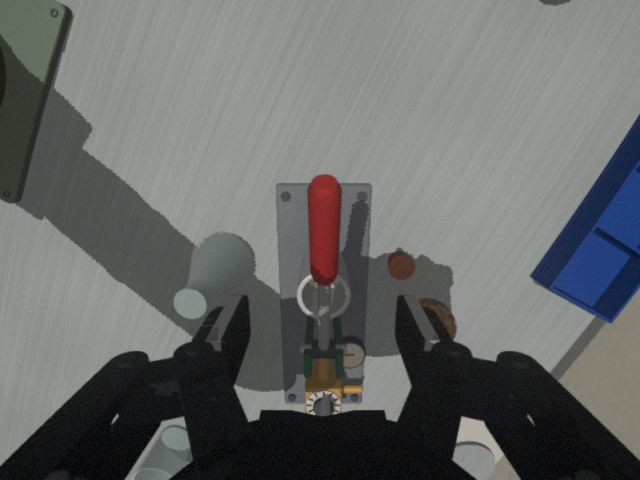

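The wrist picture shows the red grip centred between the fingers at column ~324 (predicted 322), so the pose is good. Now the lever stroke.

Run:
```python
from h import *
off=np.array([0,0,-.019])
r.servo_line(lev(0)+off,velocity=.1); r.grip(0,50)
print("grip",r.sense()["width"],r.sense()["wrist_force"])
for s in np.linspace(.1,.6,6):
    r.servo_line(lev(s)+off,velocity=.05); print(round(s,2),r.sense()["wrist_force"],r.sense()["ee_pos"][2])
r.servo_line(lev(.61)+off,velocity=.03); r.wait(.4)
c=cam("side"); save(c,"bot.png"); d=r.pinpoint("side","lever_grip")[:1]; print(d and d[0]["conf"],d and np.array(d[0]["position"])*[640,480],proj(c,lev(.6)),proj(c,lev(.5)))
print("bottom",r.sense()["wrist_force"],r.sense()["width"],r.sense()["t"])
im=c["frame"][170:290,270:430]; cv2.imwrite("pics/botc.png",cv2.resize(im[:,:,::-1],(800,600),interpolation=cv2.INTER_CUBIC))
```

```text
grip 0.23865055090127432 [ 6.7821  2.9765 -0.0565]
0.1 [5.6837 3.3343 4.9548] 0.17260070183608342
0.2 [4.166  3.1052 5.2897] 0.15665133452803537
0.3 [4.256  2.8759 4.8355] 0.1401940681557685
0.4 [3.7308 3.5832 6.8625] 0.12337917784958838
0.5 [2.8992 3.348  6.5185] 0.10640666736944912
0.6 [2.7013 4.7175 7.8296] 0.08955350812401246
0.78 [359.232 275.616] [357.9434 278.5021] [358.2974 272.0339]
bottom [-2.3793  2.234  26.1987] 0.23852689282023296 10.6417
```

View pics/botc.png

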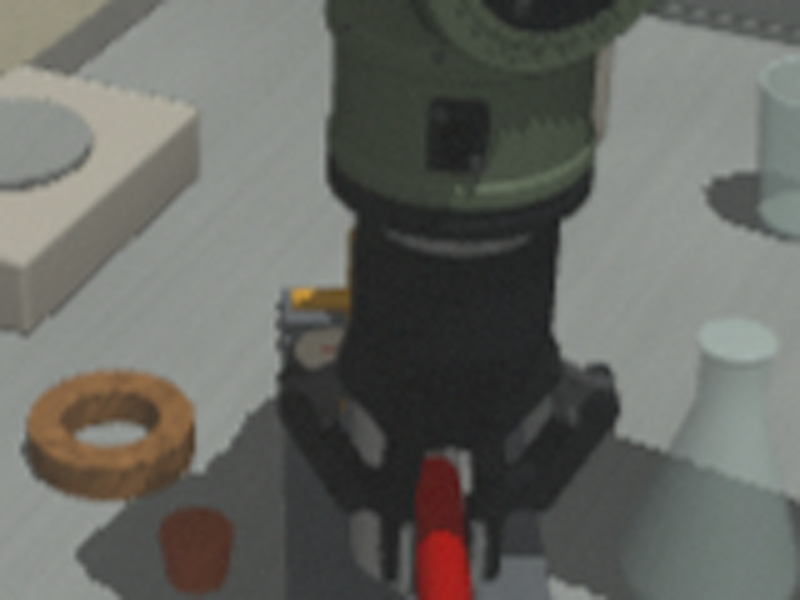

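The lever is held between the pads, near level, and the force jump to 26 N says it is on its hard stop. Now I ease it up.

Run:
```python
from h import *
off=np.array([0,0,-.019])
for s in [.5,.4,.3,.2,.1,.03,0]:
    r.servo_line(lev(s)+off,velocity=.04); print(s,r.sense()["wrist_force"])
for s in (-.01,-.02):
    r.servo_line(lev(s)+off,velocity=.02); r.wait(.2); print(s,r.sense()["wrist_force"],r.sense()["t"])
r.grip(.4); r.wait(.1); r.grip(.75)
r.servo_line(lev(0)+[0,0,.09],velocity=.15)
c=cam("wrist"); d=r.pinpoint("wrist","lever_grip")[:1]; print(d and (d[0]["conf"],np.array(d[0]["position"])*[640,480]),[proj(c,lev(s)) for s in(0,.1)])
r.move_pose(W(0,-.15,.26),q(TH-1.805+np.pi/2)); 
c=cam("wrist"); save(c,"w2.png"); f=c["frame"]; print(proj(c,W(0,-.15,.113)),r.sense()["t"],r.sense()["joints"])
for d in r.pinpoint("wrist","wing_grip")[:1]:
    u,v=d["position"][0]*640,d["position"][1]*480; p=atz(c,u,v,.1); print(d["conf"],u,v,p,R2.T@(p[:2]-O))
```

```text
0.5 [6.7346 3.3352 2.9203]
0.4 [7.0642 2.2242 1.5907]
0.3 [8.1056 1.9342 0.5907]
0.2 [ 9.8901  0.7287 -0.5068]
0.1 [10.2894  1.3717 -2.3834]
0.03 [10.0698  0.2779 -3.2768]
0 [ 10.8828   5.0511 -14.2875]
-0.01 [ 14.268    9.7699 -37.4421] 14.7333
-0.02 [ 14.8637  14.534  -45.733 ] 15.1833
(0.86, array([325.824, 244.704])) [array([322.1274, 247.1694]), array([322.1712, 230.9553])]
[321.4339 227.7485] 18.075 [ 0.4757  0.8575 -0.6398  1.1152  0.4856  1.3105  0.1323]
0.81 321.088 217.92000000000002 [ 0.6221 -0.1739  0.1   ] [ 0.0009 -0.1446]
```

View pics/w2.png

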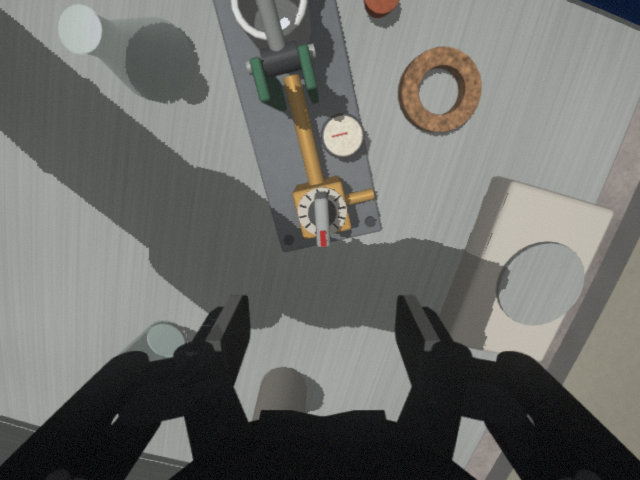

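The lever reads up (grip 245 vs 247 predicted at rest, 231 at 0.1 rad). The wing spans rows ~193–247 at column ~322, centre ~5 mm toward the pump from my estimate; I look again closer.

Run:
```python
from h import *
r.servo_line([.6225,-.1755,.18],velocity=.15)
c=cam("wrist"); save(c,"w3.png"); 
for d in r.pinpoint("wrist","wing_grip")[:1]:
    u,v=d["position"][0]*640,d["position"][1]*480; print(d["conf"],u,v,atz(c,u,v,.1))
print(proj(c,[.6225,-.1755,.113]),r.sense()["t"])
p=proj(c,[.6225,-.1755,.113]); x0,y0=int(p[0])-80,int(p[1])-60
cv2.imwrite("pics/w3c.png",cv2.resize(c["frame"][y0:y0+120,x0:x0+160,::-1],(800,600),interpolation=cv2.INTER_CUBIC)); print(x0,y0)
t=cam("top"); save(t,"t3.png")
```

```text
0.89 321.088 247.20000000000002 [ 0.6217 -0.1727  0.1   ]
[321.1388 257.9873] 18.9083
241 197
```

View pics/w3c.png

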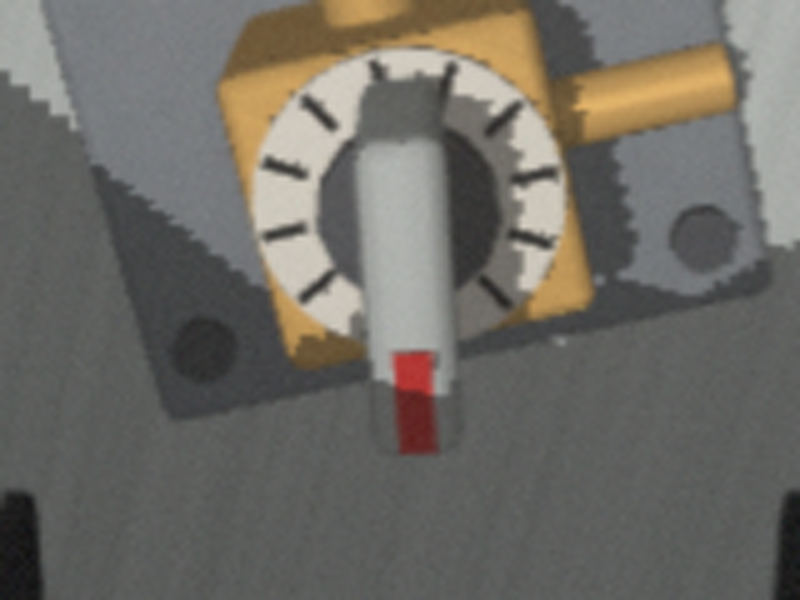

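Run:
```python
from h import *
c=cam("wrist"); g=lambda x,y:atz(c,241+x/5,197+y/5,.113)
a,b=g(402,140),g(417,455); d=(b-a)[:2]; ang=np.arctan2(d[1],d[0]); m=(a+b)/2
print(m,np.linalg.norm(d),"world ang",ang,"pump",ang-TH)
j=ang+np.pi/2
r.grip(.6); r.servo_line([*m[:2],.12],Ro.from_quat(q(j)).as_quat(),velocity=.1)
r.servo_line([*m[:2],.083],velocity=.08)
print(r.sense()["wrist_force"]); r.grip(0,60); s=r.sense(); print(s["wrist_force"],s["moment"],s["width"],s["joints"],s["t"],s["ee_pos"])
np.save("wing.npy",[*m[:2],j])
```

```text
[ 0.6235 -0.1751  0.113 ] 0.042786995793111016 world ang -1.2832706492736399 pump -1.7595706492736398
[-0.3432 -0.3657  0.5627]
[-6.6862  0.0149  6.8112] [ 0.0653  1.3099 -0.0537] 0.13023292647005286 [ 0.468   1.0482 -0.5755  1.33    0.6221  0.9444  0.0438] 21.0917 [ 0.6231 -0.1752  0.0835]
```

Run:
```python
from h import *
x,y,j=np.load("wing.npy"); z=r.sense()["ee_pos"][2]
for k in range(1,15):
    t=r.sense()["t"]; r.movej(r.ik([x,y,.0835],q(j-.06*k))); r.wait(.1); s=r.sense()
    print(round(.06*k,2),round(s["t"]-t,2),s["moment"],s["wrist_force"],2*np.arctan2(s["tool_rot"][1],s["tool_rot"][0]))
    if abs(s["moment"][2])>.6: break
np.save("k.npy",k); print(s["t"],s["width"])
```

```text
0.06 0.35 [-0.1076  1.1127 -0.0938] [-5.1085 -0.5082  2.6609] 1.800034716696092
0.12 0.35 [-0.1258  1.0613 -0.0621] [-5.1112 -0.666   2.4322] 1.7406442073924924
0.18 0.35 [-0.1936  1.0515 -0.0707] [-5.1946 -1.2121  2.1174] 1.6812195610754852
0.24 0.35 [-0.2008  1.0274 -0.123 ] [-4.8999 -1.0341  3.0925] 1.6214059711750224
0.3 0.35 [-0.3667  0.9297  0.0442] [-4.8409 -2.3442  2.1099] 1.561080478261674
0.36 0.35 [-0.4926  0.7144  0.0335] [-4.1428 -2.478   2.2042] 1.500588681137701
0.42 0.35 [-0.5904  0.3996  0.0029] [-3.0786 -2.3285  3.1852] 1.440477782184514
0.48 0.35 [-0.8051  0.015   0.0337] [-0.4274 -4.0974  0.8256] 1.38043906950938
0.54 0.35 [-1.0497 -0.5273 -0.0328] [ 0.7053 -4.7675  1.124 ] 1.320459967615302
0.6 0.35 [-1.045  -0.6579 -0.0499] [ 2.5688 -4.8171 -0.2509] 1.2597335033428894
0.66 0.35 [-1.1893 -0.7839  0.6266] [ 3.1019 -5.3488 -0.7221] 1.2004514701146372
24.9417 0.12880140544609278
```

Moment jumped to 0.63 N m at 0.66 rad, matching pump-frame angle −2.40, so it is seated. Pressing briefly, then backing off.

Run:
```python
from h import *
x,y,j=np.load("wing.npy")
r.movej(r.ik([x,y,.0835],q(j-.69))); r.wait(.3); print(r.sense()["moment"],r.sense()["wrist_force"])
A=np.linspace(-.6,.94,16)
for a in A:
    r.movej(r.ik([x,y,.0835],q(j+a))); s=r.sense()
    if a>.7 or abs(s["moment"][2])>.3: print(round(a,2),s["moment"],s["wrist_force"])
r.wait(.5); s=r.sense(); print(s["t"],s["width"],s["joints"],s["moment"],s["wrist_force"],s["ee_pos"],2*np.arctan2(s["tool_rot"][1],s["tool_rot"][0]))
c=cam("wrist"); save(c,"w4.png"); p=proj(c,[x,y,.113]); print(p)
t=cam("top"); save(t,"t4.png"); d=r.pinpoint("top","lever_grip")[:1]; print(d and (d[0]["conf"],np.array(d[0]["position"])*[640,480]),[proj(t,lev(s)) for s in(0,.1)])
for k in("flask","stopper","cork_ring","beaker","wash_bottle"):
    for d in r.pinpoint("top",k)[:1]: print(k,d["conf"],atz(t,d["position"][0]*640,d["position"][1]*480,0))
```

```text
[-1.2722 -0.6642  1.4276] [ 2.9944 -5.6977  0.4135]
0.73 [-1.4622  2.1556  0.06  ] [-9.932  -7.5242 10.6434]
0.84 [-1.5727  2.2392  0.0395] [-10.5539  -7.4293  10.7562]
0.94 [-1.6723  2.3836  0.009 ] [-11.6044  -8.2669  10.5378]
29.9917 0.1323708082349145 [ 0.5477  1.0976 -0.7911  1.3269  0.8179  1.054   0.8484] [-1.7195  2.3576  0.0588] [-12.0605  -8.3551  11.2334] [ 0.6222 -0.1759  0.0835] 2.7912980968077408
[322.3103 347.7919]
(0.95, array([304.832, 277.2  ])) [array([301.4038, 277.3349]), array([298.8622, 278.7524])]
flask 0.64 [ 0.416  -0.0735  0.    ]
stopper 0.51 [0.6295 0.0319 0.    ]
cork_ring 0.69 [ 0.7178 -0.0322  0.    ]
wash_bottle 0.87 [ 0.6384 -0.4359  0.    ]
```

View pics/w4.png

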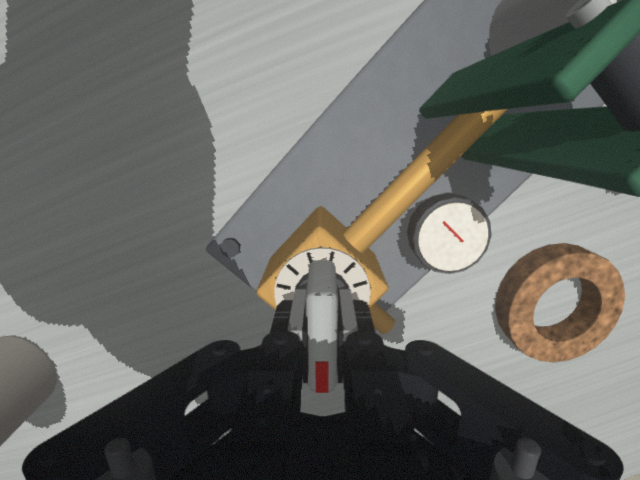

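The wing sits squarely between the pads, with the red mark at about (322, 377). The lever is up and the loose items it found haven't moved.

```bash
python3 -c "
from h import *
print(r.sense()['dq'],r.sense()['t']); r.sign_off()"
```

```text
[-0.001   0.0006  0.0018 -0.0004 -0.0008 -0.0012  0.0006] 30.3917
the job is handed in; nothing more can be done
```

I handed the job in at about 30.4 s of the 59 s allowed, with the wing still held at a 60 N grip setting and the arm still. No verdict is reported, so the results below come from my own checks.

- **Lever:** I pinched it and pulled it to the bottom, where the force jumped to 26 N at the hard stop. I then eased it back along its arc at about 0.25 rad/s on average until it pressed against its top stop. The last top picture shows the grip within about 3 px of its rest position. The lever's own speed was not measured.
- **Thumbscrew:** I turned it clockwise until the moment about its axis rose to 1.4 N m at the seat, matching the expected 2.40 rad. I then backed it off 1.57 rad, to about 0.83. The wrist picture shows the wing square between the pads. About 10 N of sideways force remained from a millimetre or two of centring error.
- **Loose things:** The flask, stopper, cork ring and wash bottle were found within about 12 mm of their first readings, most of it detector noise. The beaker was not detected in the last top picture, and I did not re-check the reagent jar or dish. The arm did not work near any of those three, though its first swing started from the beaker's side, above z = 0.3 m.

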